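# Hook the clean palette for hanging

### The arm

A 7-joint arm with a two-finger parallel gripper is mounted at the origin on the work surface. World frame = base frame: x ahead of the robot, y to its left, z up, the work surface at z = 0. Lengths are in m, angles in degrees, forces in N, time in s.
With the tool pointing down it reaches from about 0.425 to 0.875 m from the base axis. Payload 4.7 kg.
Tool frame: the origin (TCP) lies on the mounting face of the last link; the fingertips stand 182 mm ahead of it and the grasp point (between the pads) lies 164 mm ahead of it; z points along the fingers, y is the line along which they close (so a half turn about z gives the same grasp; the last joint's range is limited). The gripper opens to 87 mm and grips with 3 to 60 N. Pads are 19 mm wide; open, the fingers measure 117 mm over their backs; the gripper's body (75 mm by 190 mm) begins 51 mm behind the grasp point.
Start: joints at [65.266, 18.392, -4.016, 83.108, 1.295, 78.541, -3.26], TCP at [0.28, -0.586, 0.405] pointing down, gripper open.
Joint ranges: [-163.93, 163.93], [-17.29, 119.83], [-79.2, 71.16], [3.27, 140.29], [-89.18, 269.18], [5.43, 117.66], [-154.24, 154.24]. Speed limits (degrees/s): [147.25, 147.25, 180, 180, 180, 180, 180].

### API

Orientations are given as [roll, pitch, yaw] about the fixed x, y, z axes, in that order (R = Rz(yaw) Ry(pitch) Rx(roll)).
In Python, from cell import env gives the robot as it stands.
- The arm moves only by the tool servo_tool, never from a script. Its argument "plan" is a list of rows, each an object with "xyz": the shift along the tool's x, y, z in cm, a list of three; "twist": the turn, a rotation vector about the tool's x, y, z in degrees, a list of three; "jaw": the closure, from 0 (fully open) to 1 (shut). In form: [{"xyz": [x, y, z], "twist": [wx, wy, wz], "jaw": jaw}, ...]. A call has 1 to 10 rows; each row is the pose to reach, as a shift and turn from the pose commanded when the call began, along the tool's axes at that moment; what a row does not reach only later rows make up. A row lasts 1/12 s, in which the tool goes at most 41.7 mm and 7.16 degrees, less where a joint would pass 70% of its speed; a pose out of reach is approached as far as the arm can. A call with a gripper value outside its range is refused whole. The fingers move at their own pace and stop on an object; "newtons" is the grip in N (left out, the last holds). Time passes only in rows, so rows that repeat a pose let the fingers close. It gives the time, the measured TCP pose, the force, the opening and the grip force at its end, in the units of the state.
- env.get_obs(): the state, without advancing time (a new reading comes with each control period).
- env.read_camera(name): name is "scene" or "top"; returns a dict with "img" (384x512x3 uint8, red, green, blue), "camera_matrix" (3x3 intrinsics, pixels), "k1" (the pictures are not rectified: a ray, as slopes to the right and down, at radius r is drawn at 1 + k1 r^2 times it, then the intrinsics apply), "R" (3x3) and "t" (3): a world point X has camera coordinates R X + t. Camera axes: x right, y down, z forward; pixel columns grow to the right and rows downward; lengths in m; the calibration is good to about 2 mm. A picture is of the moment at which its call begins. There is no depth.
- env.sign_off(): hands the job in; it is judged then, once.
The state is a dict: "time_s": time; "qpos": joint angles; "joint_velocities": joint speeds; "effort": joint torques, N m; "tool_pos": TCP position; "tool_rot": TCP orientation; "force": force on the tool from outside, world axes, zero at the start; "wrist_torque": the same for the moment, N m; "grip_width": finger opening in m; "grasp_force": force on a finger pad.
Only numpy, scipy, OpenCV 4.12 (cv2) and the standard library are available. Lean on these libraries where they do the work, as an engineer would, in place of code of your own. Each camera call takes 0.05 s, during which the arm holds its last target. There are 200 camera calls.

### The job

The rectangular wooden palette lying on a paint tin is to be hung up later. Take the large S-hook out of its wooden block, hook its upper bend through the palette's thumb hole by lowering it in while you hold it, and leave it hanging there by itself, with the tip of the bend down through the hole and the rest of the hook hanging outside the palette's edge. Leave the small S-hook and the round palette where they are, and do not shove the rectangular palette about.

Things in the scene. Friction and masses are not known exactly. Their poses are not given: they have to be found in the camera images.
- hook_mid (a point): Centre of the larger of two S-hooks: round steel wire 8 mm thick, 176 mm tall, 52 mm wide, 125 g. Stands upright (leaning a few degrees at most) in a slot 30 mm deep of a fixed wooden block 45 mm high; comes out straight up. z up, x in the plane of the S, y across the wire. From the upper bend the wire runs down at x = -22 mm to z = +26, slants to x = +22, z = -26, then a like lower bend.
- hook_top (a point): Wire centre at the top of that hook's upper bend, 84 mm above its centre, same axes. The bend is a half circle open downwards, wire-centre radius 22 mm. Pinch it here across y, fingertips reaching only about 8 mm below this point so that they stay above the palette; letting go up to 15 mm above the seat is fine. Seated, this point is about 5 mm above the palette's upper face.
- hook_tip (a point): Lowest point of the short tip that ends the upper bend, at x = +22, z = +48 mm from that hook's centre. The palette's end goes in sideways from the +x side, under the tip and over the slant: reaching in to x = -6 mm, its upper face may be at z = +24 to +48 mm from the hook's centre (best +36). Lowering the hook 43 mm from there seats the bend.
- palette_hole (a point): Centre, on the upper face, of the 36 mm thumb hole of the rectangular plywood palette, 300 x 180 x 6 mm, 300 g, loose on a fixed tin (170 mm across, 200 tall). x runs from the hole to the palette's middle (120 mm away), z up. The free edge is at x = -30 mm, jutting 65 mm past the tin towards the robot; the wood between is 12 mm, centred at x = -24. Hooked: bend centred there, hook's x along this x.
- small_hook_mid (a point): Centre of the small S-hook, to be left alone: 5 mm steel wire, 103 mm tall, 31 mm wide, standing in a block of its own beside the large one (its top 118 mm above the table).
- round_hole (a point): Centre of the hole, on the upper face, of the other palette, to be left alone: a round plywood disc 200 mm across with a short square tab that has a like hole; it lies at the same height on an equal paint tin.

How it is judged (in metres and radians):
On the way:
1. the held hook's tip is lowered into the thumb hole (horizontal distance between hook_tip and palette_hole below 0.02 m and z of hook_tip in the frame of palette_hole below -0.002 m and contact force between the fingers and hook above 0.5 N), for 0.1 s.
At the end, for the whole second after the job is handed in: The large S-hook hangs by itself and at rest in the thumb hole of the rectangular palette: its tip within 20 mm of the hole's centre line and 15 to 60 mm below the palette's upper face, the hook within 20 degrees of upright, the palette still lying flat (within 6 degrees) on its tin (horizontal distance between hook_tip and palette_hole below 0.02 m and z of hook_tip in the frame of palette_hole between -0.06 and -0.015 m and angle between hook_mid's own z axis and vertical below 0.35 rad and angle between palette_hole's own z axis and vertical below 0.1 rad and height (world z) of palette_hole above 0.19 m and linear speed of hook below 0.06 m/s); the robot touches nothing.
It fails at once if the rectangular palette is shoved more than 40 mm (distance of palette_hole from where it was at the start of the episode above 0.04 m).
It fails at once if the round palette is moved more than 30 mm (distance of round_hole from where it was at the start of the episode above 0.03 m).
It fails at once if the small S-hook is moved more than 40 mm (distance of small_hook_mid from where it was at the start of the episode above 0.04 m).
It also fails if it takes over 45 s, if anything falls off the work surface, if the arm or the gripper's body presses on something with over 40 N, if the wrist force passes 120 N, or if a joint passes its speed limit or range.

## Working session

There is one attempt and no reset: what is moved stays moved. The work goes in short steps, Python scripts to look and compute and a tool call to move; the robot and the scene stay as the last step left them, time stands still between calls to the robot, and variables do not carry over. Pictures are saved under pics/ and viewed, at most 10 in all, crops included, and the job is handed in when it is done.

Besides the shell and the picture viewer there is one more tool, called after "Request:" as name([rows], argument=value, ...), one row to a line, values as JSON. servo_tool: Moves the arm, as the interface text tells. Its arguments: {"type":"object","properties":{"plan":{"type":"array","items":{"type":"object","properties":{"xyz":{"type":"array","items":{"type":"number"}},"twist":{"type":"array","items":{"type":"number"}},"jaw":{"type":"number"}}}},"newtons":{"type":"number"}},"required":["plan"]}

```bash
mkdir -p pics
cat > h.py <<'E'
import numpy as np, cv2
from cell import env
def save(name,f):
    c=env.read_camera(name); cv2.imwrite(f,c["img"][:,:,::-1]); return c
E
python3 - <<'E'
from h import *
import pickle
a=save("scene","pics/s0.png");b=save("top","pics/t0.png")
pickle.dump((a,b),open("c0.pkl","wb"))
for c in(a,b): print(c["camera_matrix"],c["k1"],c["R"],c["t"])
print(env.get_obs())
E
```

```text
[[421.11501912   0.         255.43713671]
 [  0.         421.11501912 194.12371154]
 [  0.           0.           1.        ]] 0.025812657981099073 [[-0.74407166  0.66788072 -0.01710894]
 [ 0.48096505  0.5177073  -0.7075675 ]
 [-0.46371327 -0.53470973 -0.70643861]] [ 0.40766921 -0.11145293  1.22937475]
[[371.05041944   0.         261.68578354]
 [  0.         371.05041944 180.55068207]
 [  0.           0.           1.        ]] 0.026109844773131916 [[-0.01533243 -0.99973338 -0.01726529]
 [-0.99310141  0.01723377 -0.11598528]
 [ 0.1162519   0.01536785 -0.99310086]] [0.01037288 0.56230062 1.07679958]
{'time_s': 0.1, 'qpos': array([65.26713617, 18.43579972, -4.01632646, 83.16786934,  1.29582109,
       78.54083163, -3.26027459]), 'joint_velocities': array([ 0.10312621, -0.12351901, -0.11253172, -0.24169582,  0.00070192,
       -0.04588766,  0.03838036]), 'effort': array([-5.11135604e-04, -4.92571521e+01, -4.05973373e-01, -3.13399422e+01,
       -6.41422276e-02,  3.95229785e-02,  5.65206028e-05]), 'tool_pos': array([ 0.2801474 , -0.5863307 ,  0.40375991]), 'tool_rot': array([-1.79900781e+02,  5.99610584e-03,  2.55431063e+01]), 'force': array([-0.09308574, -0.13876425, -0.96428573]), 'wrist_torque': array([ 0.01281067,  0.00815013, -0.01597486]), 'grasp_force': 0.0, 'grip_width': 0.08680566841462989}
```

View pics/s0.png

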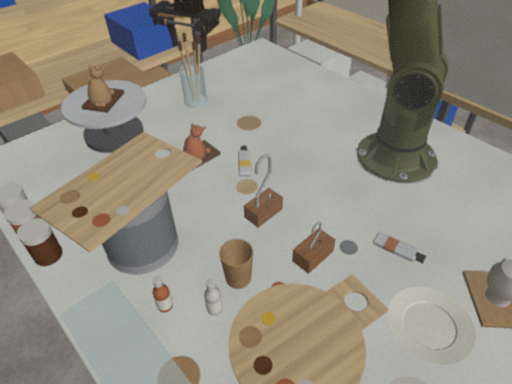

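View pics/t0.png

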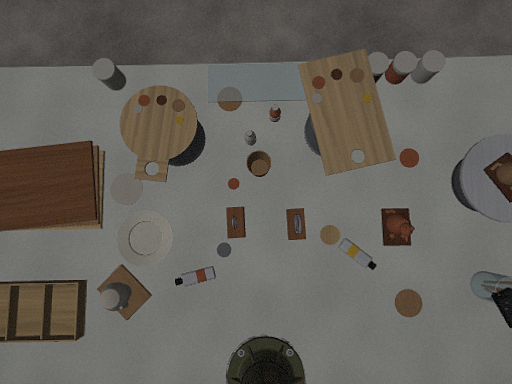

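The scene view shows the large hook at (263,170) and the thumb hole at (162,154). In the top view they are at (297,223) and (358,156). I'll enlarge both.

Run:
```python
import cv2,numpy as np
s=cv2.imread("pics/s0.png");t=cv2.imread("pics/t0.png")
f=lambda im,x,y:cv2.resize(im[y:y+60,x:x+80],(400,300),interpolation=cv2.INTER_CUBIC)
g=lambda im,x,y,w,h:cv2.resize(im[y:y+h,x:x+w],(400,300),interpolation=cv2.INTER_CUBIC)
cv2.imwrite("pics/m0.png",np.vstack([np.hstack([g(s,220,148,104,78),f(s,125,125)]),np.hstack([f(t,260,190),f(t,320,125)])]))
```

```text
(no output)
```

View pics/m0.png

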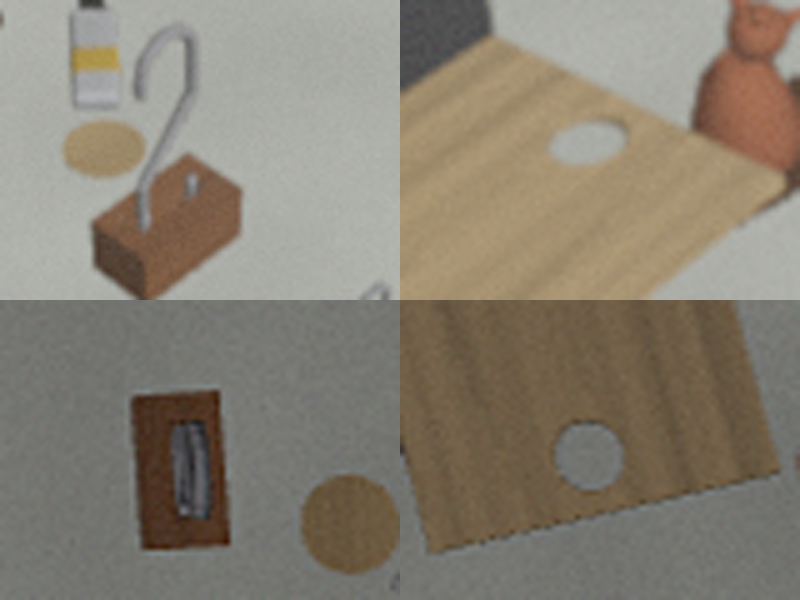

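The crop shows the hook's upper bend with the tip on the far side (world +x), the lower legs in the block, and the hole and free corners of the palette. Next I fit the hook model and triangulate the palette.

```bash
cat >> h.py <<'E'
from scipy.optimize import least_squares
from scipy.spatial.transform import Rotation as Ro
def proj(c,X):
    k=c["camera_matrix"]; k1=c["k1"]
    p=np.atleast_2d(X)@c["R"].T+c["t"]; s=p[:,:2]/p[:,2:]
    s=s*(1+k1*(s**2).sum(1,keepdims=True)); return s*k[0,0]+k[:2,2]
def tri(obs,x0=(.6,-.1,.2)):
    r=least_squares(lambda X:np.concatenate([proj(c,X)[0]-u for c,u in obs]),x0); return r.x,r.fun
th=np.linspace(0,np.pi,41)
L=lambda a,b:np.linspace(a,b,25)
up=np.vstack([L((22,52),(22,62)),np.c_[22*np.cos(th),62+22*np.sin(th)],L((-22,62),(-22,26)),L((-22,26),(22,-26))])/1000
HK=np.c_[up[:,0],0*up[:,0],up[:,1]]
LOW=HK[::-1]*[-1,1,-1]
E
python3 - <<'E'
from h import *
import pickle
a,b=pickle.load(open("c0.pkl","rb"))
A=lambda p,s,o:(np.array(p,float)+.5)/s-.5+o
s1=lambda p:A(p,400/104,[220,148]); s2=lambda p:A(np.array(p)-[400,0],5,[125,125])
t1=lambda p:A(np.array(p)-[0,300],5,[260,190]); t2=lambda p:A(np.array(p)-[400,300],5,[320,125])
P={}
for n,u,v in [("hole",(590,140),(589,456)),("cornR",(784,180),(778,470)),("cornL",(495,38),None)]:
    if v is None: continue
    P[n],f=tri([(a,s2(u)),(b,t2(v))]); print(n,P[n].round(4),f.round(2))
# corners from top at hole height
z=P["hole"][2]
def onz(c,u,z): return least_squares(lambda X:proj(c,[X[0],X[1],z])[0]-u,(.6,-.1)).x
l,r=onz(b,t2((430,552)),z),onz(b,t2((778,470)),z); d=l-r
print("edge",l,r,np.linalg.norm(d),"yaw of x axis",np.degrees(np.arctan2(d[1],d[0]))-90)
d=onz(a,s2((495,38)),z)-onz(a,s2((784,180)),z);print(np.linalg.norm(d),np.degrees(np.arctan2(d[1],d[0]))-90)
sp=s1([(142,75),(150,47),(170,28),(188,38),(193,60),(190,90),(168,140),(146,187)])
tp=t1([(200,421),(206,445),(207,470),(203,495),(196,517)])
tip=s1((141,101)); ltip=s1((192,176))
def res(p):
    R=Ro.from_euler("xyz",p[3:]).as_matrix(); X=HK@R.T+p[:3]
    e=[]
    for c,o in((a,sp),(b,tp)):
        q=proj(c,X)
        if c is b: q=q[:90]
        D=q[None]-o[:,None]; i=np.argmin((D**2).sum(2),1); e.append(D[range(len(o)),i].ravel())
    e.append(proj(a,R@[.022,0,.048]+p[:3])[0]-tip); e.append(.5*(proj(a,R@[-.022,0,-.048]+p[:3])[0]-ltip))
    e.append(p[3:5]/np.radians(3)) ; return np.concatenate(e)
best=min((least_squares(res,[.44,-.09,.103,0,0,y]) for y in(-.3,0,.3)),key=lambda r:r.cost)
p=best.x;R=Ro.from_euler("xyz",p[3:]).as_matrix()
print("hook",p[:3].round(4),np.degrees(p[3:]).round(1),best.cost,"top",(R@[0,0,.084]+p[:3]).round(4))
print(best.fun.round(1))
E
```

```text
hole [ 0.6013 -0.2448  0.2027] [-0.06 -0.01 -0.04  0.06]
cornR [ 0.5406 -0.3158  0.1133] [-27.88  -4.04 -18.58  24.46]
edge [ 0.55381393 -0.16300123] [ 0.5924021  -0.33907421] 0.18025188171494205 yaw of x axis 12.361509034735121
0.17974222655872032 -167.83343618207454
hook [ 0.4327 -0.097   0.1003] [1.3 1.2 2.3] 3.3932821365797565 top [ 0.4345 -0.0988  0.1842]
[-0.8  0.   0.5 -0.   0.5  0.9  0.2 -0.3 -0.4 -0.1  0.6 -0.2  0.2 -0.1
 -0.2  0.  -0.2  0.9 -0.5 -0.1 -0.2  0.1  0.8  0.1  0.3 -1.2 -0.3 -0.3
  0.4 -0.   0.4  0.4]
```

```bash
cat >> h.py <<'E'
def go(xyz,yaw):
    o=env.get_obs(); R=Ro.from_euler("xyz",o["tool_rot"],degrees=True)
    T=Ro.from_euler("xyz",[180,0,yaw],degrees=True)
    print("xyz cm",(R.inv().apply(np.array(xyz)-o["tool_pos"])*100).round(2),"twist",np.degrees((R.inv()*T).as_rotvec()).round(2), "t",o["time_s"])
E
python3 -c "
from h import *
go([.4345,-.0988,.46],2.3)"
```

```text
xyz cm [ 34.95 -37.34  -5.56] twist [-0.1   0.03 23.24] t 0.1
```

Request:
servo_tool([
  {"xyz": [0,0,-4],"twist": [0,0,0],"jaw": 0},
  {"xyz": [2,-2.5,-5.5],"twist": [0,0,4],"jaw": 0},
  {"xyz": [4.5,-5,-5.6],"twist": [0,0,10],"jaw": 0},
  {"xyz": [7,-7.5,-5.6],"twist": [0,0,16],"jaw": 0},
  {"xyz": [9.5,-10,-5.6],"twist": [0,0,23.2],"jaw": 0},
  {"xyz": [12,-12.5,-5.6],"twist": [0,0,23.2],"jaw": 0},
  {"xyz": [14.5,-15,-5.6],"twist": [0,0,23.2],"jaw": 0},
  {"xyz": [17,-17.5,-5.6],"twist": [0,0,23.2],"jaw": 0},
  {"xyz": [19.5,-20.5,-5.6],"twist": [0,0,23.2],"jaw": 0},
  {"xyz": [22,-23.5,-5.6],"twist": [0,0,23.2],"jaw": 0},
])

```text
time_s: 0.93
tool_pos: [0.3775, -0.2778, 0.4603]
tool_rot: [-180.0, 0.0, 2.3]
force: [0.7, -0.2, 0.1]
grip_width: 0.0868
grasp_force: 0.0
```

```bash
python3 -c "
from h import *
print(env.get_obs()['tool_pos'],env.get_obs()['tool_rot'])
go([.4345,-.0988,.46],2.3)"
```

```text
[ 0.37749647 -0.2777834   0.46030001] [-1.79990102e+02  3.45222848e-02  2.32310445e+00]
xyz cm [  6.42 -17.65   0.03] twist [-0.01  0.03  0.02] t 0.9333
```

Request:
servo_tool([
  {"xyz": [1.4,-3.8,0],"twist": [0,0,0],"jaw": 0},
  {"xyz": [2.8,-7.6,0],"twist": [0,0,0],"jaw": 0},
  {"xyz": [4.2,-11.4,0],"twist": [0,0,0],"jaw": 0},
  {"xyz": [5.4,-14.8,0],"twist": [0,0,0],"jaw": 0},
  {"xyz": [6.4,-17.6,0],"twist": [0,0,0],"jaw": 0},
  {"xyz": [6.4,-17.6,3],"twist": [0,0,0],"jaw": 0},
  {"xyz": [6.4,-17.6,6],"twist": [0,0,0],"jaw": 0},
  {"xyz": [6.4,-17.6,7],"twist": [0,0,0],"jaw": 0},
  {"xyz": [6.4,-17.6,7],"twist": [0,0,0],"jaw": 0},
])

```text
time_s: 1.68
tool_pos: [0.433, -0.1011, 0.388]
tool_rot: [-179.9, 0.3, 2.3]
force: [0.5, 0.1, 0.2]
grip_width: 0.0874
grasp_force: 0.0
```

Run:
```python
from h import *
import pickle
a=save("scene","pics/s1.png");pickle.dump(a,open("c1.pkl","wb"))
o=env.get_obs();print(o['tool_pos'],o['tool_rot'])
im=cv2.imread("pics/s1.png");cv2.imwrite("pics/m1.png",cv2.resize(im[100:220,190:350],(800,600),interpolation=cv2.INTER_CUBIC))
go([.4345,-.0988,.361],2.3)
```

```text
[ 0.43372801 -0.10139629  0.38999671] [-1.79939801e+02  1.40369169e-01  2.31089839e+00]
xyz cm [ 0.09 -0.25  2.9 ] twist [-0.06  0.14  0.01] t 1.7333
```

View pics/m1.png

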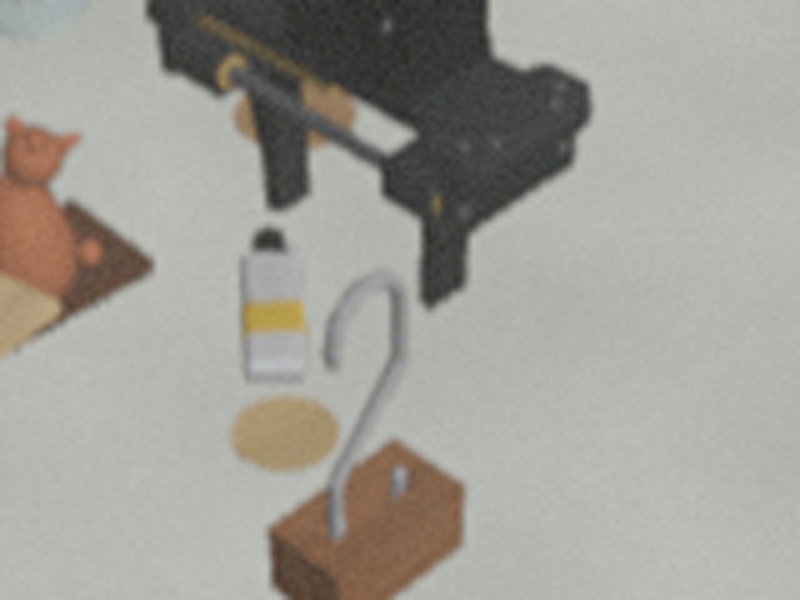

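Fingertips straddle the hook: their ends are at about (285,202) and (442,296) in the crop, with the bend top at (378,276). I'll compare with the projection.

Run:
```python
from h import *
import pickle
a=pickle.load(open("c1.pkl","rb"))
o=env.get_obs();R=Ro.from_euler("xyz",o["tool_rot"],degrees=True)
f=lambda u:((u-[190,100]+.5)*5).round(0)
for q in([0,.0435,.182],[0,-.0435,.182],[0,.0585,.182],[0,-.0585,.182],[.0095,.0435,.182],[.0095,-.0435,.182],[0,0,.182]): print(q,f(proj(a,R.apply(q)+o["tool_pos"]))[0])
p=np.array([.4327,-.097,.1003]);H=Ro.from_euler("xyz",[1.3,1.2,2.3],degrees=True)
print(f(proj(a,H.apply([[0,0,.084],[0,0,.088],[.022,0,.048]])+p)))
```

```text
[0, 0.0435, 0.182] [294. 200.]
[0, -0.0435, 0.182] [432. 286.]
[0, 0.0585, 0.182] [272. 186.]
[0, -0.0585, 0.182] [457. 302.]
[0.0095, 0.0435, 0.182] [279. 209.]
[0.0095, -0.0435, 0.182] [417. 296.]
[0, 0, 0.182] [361. 242.]
[[363. 287.]
 [363. 280.]
 [332. 370.]]
```

Request:
servo_tool([
  {"xyz": [0.1,-0.25,1.5],"twist": [0,0,0],"jaw": 0},
  {"xyz": [0.1,-0.25,2.9],"twist": [0,0,0],"jaw": 0.3},
  {"xyz": [0.1,-0.25,2.9],"twist": [0,0,0],"jaw": 0.6},
  {"xyz": [0.1,-0.25,2.9],"twist": [0,0,0],"jaw": 1},
  {"xyz": [0.1,-0.25,2.9],"twist": [0,0,0],"jaw": 1},
  {"xyz": [0.1,-0.25,2.9],"twist": [0,0,0],"jaw": 1},
  {"xyz": [0.1,-0.25,2.9],"twist": [0,0,0],"jaw": 1},
  {"xyz": [0.1,-0.25,2.9],"twist": [0,0,0],"jaw": 1},
  {"xyz": [0.1,-0.25,2.9],"twist": [0,0,0],"jaw": 1},
  {"xyz": [0.1,-0.25,2.9],"twist": [0,0,0],"jaw": 1},
], newtons=30)

```text
time_s: 2.57
tool_pos: [0.4351, -0.0986, 0.3619]
tool_rot: [180.0, -0.0, 2.3]
force: [1.0, 0.1, -0.2]
grip_width: 0.0349
grasp_force: 0.0
```

Request:
servo_tool([
  {"xyz": [0,0,0.1],"twist": [0,0,0],"jaw": 1},
  {"xyz": [0,0,0.1],"twist": [0,0,0],"jaw": 1},
  {"xyz": [0,0,0.1],"twist": [0,0,0],"jaw": 1},
  {"xyz": [0,0,0.1],"twist": [0,0,0],"jaw": 1},
  {"xyz": [0,0,0.1],"twist": [0,0,0],"jaw": 1},
  {"xyz": [0,0,0.1],"twist": [0,0,0],"jaw": 1},
  {"xyz": [0,0,0.1],"twist": [0,0,0],"jaw": 1},
  {"xyz": [0,0,0.1],"twist": [0,0,0],"jaw": 1},
])

```text
time_s: 3.23
tool_pos: [0.435, -0.0986, 0.3607]
tool_rot: [180.0, 0.0, 2.3]
force: [-0.6, -0.0, 0.2]
grip_width: 0.0068
grasp_force: 30.0
```

Request:
servo_tool([
  {"xyz": [0,0,-0.5],"twist": [0,0,0],"jaw": 1},
  {"xyz": [0,0,-1.2],"twist": [0,0,0],"jaw": 1},
  {"xyz": [0,0,-2.2],"twist": [0,0,0],"jaw": 1},
  {"xyz": [0,0,-3.4],"twist": [0,0,0],"jaw": 1},
  {"xyz": [0,0,-4.8],"twist": [0,0,0],"jaw": 1},
  {"xyz": [0,0,-6],"twist": [0,0,0],"jaw": 1},
  {"xyz": [0,0,-7],"twist": [0,0,0],"jaw": 1},
  {"xyz": [0,0,-7],"twist": [0,0,0],"jaw": 1},
  {"xyz": [0,0,-7],"twist": [0,0,0],"jaw": 1},
])

```text
time_s: 3.98
tool_pos: [0.4352, -0.0986, 0.4313]
tool_rot: [180.0, -0.1, 2.3]
force: [0.2, 0.4, -1.8]
grip_width: 0.0072
grasp_force: 30.0
```

Run:
```python
from h import *
import pickle
a=save("scene","pics/s2.png");b=save("top","pics/t2.png");pickle.dump((a,b,env.get_obs()),open("c2.pkl","wb"))
o=env.get_obs();print(o['tool_pos'],o['tool_rot'],o['grasp_force'],o['force'])
im=cv2.imread("pics/s2.png");cv2.imwrite("pics/m2.png",cv2.resize(im[100:220,190:350],(800,600),interpolation=cv2.INTER_CUBIC))
```

```text
[ 0.43484918 -0.09857108  0.43013909] [-1.79984268e+02  5.95105205e-02  2.34095501e+00] 30.000090077519417 [-0.10715329 -0.5035696  -1.27549585]
```

View pics/m2.png

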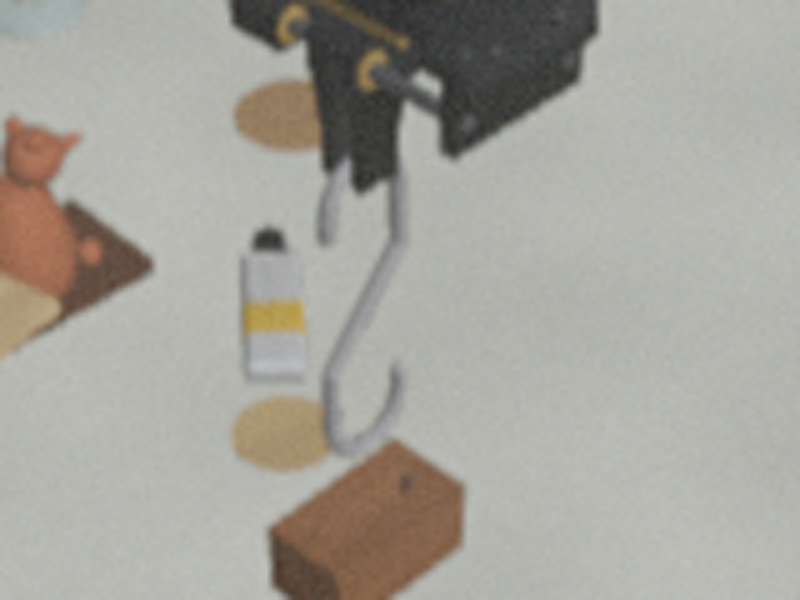

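The crop shows the hook held upright: tip end at (325,243), kink (398,240), lower bend bottom (350,447), lower tip (398,362). I'll fit its pose relative to the tool.

```bash
cat > fit.py <<'E'
from h import *
def fit(cam,org,pts,tip,ltip,o,s=5):
    f=lambda p:(np.array(p,float)+.5)/s-.5+org
    pts,tip,ltip=f(pts),f(tip),f(ltip)
    tp=o["tool_pos"]; y0=np.radians(o["tool_rot"][2]); TR=Ro.from_euler("xyz",o["tool_rot"],degrees=True)
    C=np.vstack([HK,LOW])
    def res(p):
        R=Ro.from_euler("xyz",p[3:]); q=proj(cam,R.apply(C)+p[:3])
        D=q[None]-pts[:,None]; i=np.argmin((D**2).sum(2),1)
        e=[D[range(len(pts)),i].ravel(),proj(cam,R.apply([.022,0,.048])+p[:3])[0]-tip,proj(cam,R.apply([-.022,0,-.048])+p[:3])[0]-ltip]
        top=TR.inv().apply(R.apply([0,0,.084])+p[:3]-tp)
        e+=[[top[1]/.001,p[3]/np.radians(4),(p[5]-y0)/np.radians(3)]]
        return np.concatenate(e)
    r=least_squares(res,list(tp+[0,0,-.26])+[0,0,y0]); p=r.x; R=Ro.from_euler("xyz",p[3:])
    print("mid",p[:3].round(4),"rpy",np.degrees(p[3:]).round(1),"rms",np.sqrt((r.fun**2).mean()).round(2))
    print("top",(R.apply([0,0,.084])+p[:3]).round(4),"tip",(R.apply([.022,0,.048])+p[:3]).round(4),"top in tool",TR.inv().apply(R.apply([0,0,.084])+p[:3]-tp).round(4))
    print(r.fun.round(1))
E
python3 - <<'E'
from fit import *
import pickle
a,b,o=pickle.load(open("c2.pkl","rb"))
fit(a,[190,100],[(328,215),(341,170),(398,190),(398,240),(362,305),(332,370),(333,420),(350,447),(385,425),(398,380)],(325,245),(398,360),o)
E
```

```text
mid [ 0.4353 -0.0976  0.1734] rpy [0.6 0.4 2.3] rms 0.27
top [ 0.4359 -0.0985  0.2574] tip [ 0.4576 -0.0972  0.2212] top in tool [ 0.0013 -0.      0.1727]
[-0.6 -0.3  0.5  0.2 -0.3 -0.2 -0.2 -0.   0.3  0.4  0.3 -0.5 -0.1  0.1
 -0.   0.  -0.3 -0.3  0.1 -0.1  0.1  0.2  0.1  0.5 -0.   0.2 -0. ]
```

```bash
python3 -c "
from h import *
go([.518,-.263,.4265],12.3)"
```

```text
xyz cm [ 7.64 16.77  0.35] twist [-0.02  0.06 -9.96] t 4.0833
```

Request:
servo_tool([
  {"xyz": [1,2.2,0.1],"twist": [0,0,-2],"jaw": 1},
  {"xyz": [2.2,5,0.2],"twist": [0,0,-4],"jaw": 1},
  {"xyz": [3.5,7.8,0.3],"twist": [0,0,-6],"jaw": 1},
  {"xyz": [4.8,10.6,0.35],"twist": [0,0,-8],"jaw": 1},
  {"xyz": [6,13.2,0.35],"twist": [0,0,-10],"jaw": 1},
  {"xyz": [7,15.4,0.35],"twist": [0,0,-10],"jaw": 1},
  {"xyz": [7.6,16.8,0.35],"twist": [0,0,-10],"jaw": 1},
  {"xyz": [7.6,16.8,0.35],"twist": [0,0,-10],"jaw": 1},
  {"xyz": [7.6,16.8,0.35],"twist": [0,0,-10],"jaw": 1},
  {"xyz": [7.6,16.8,0.35],"twist": [0,0,-10],"jaw": 1},
])

```text
time_s: 4.92
tool_pos: [0.5178, -0.2623, 0.4264]
tool_rot: [-179.9, 0.1, 12.4]
force: [-0.3, 0.1, -1.0]
grip_width: 0.0069
grasp_force: 30.0
```

Run:
```python
from h import *
import pickle
a=save("scene","pics/s3.png");pickle.dump((a,env.get_obs()),open("c3.pkl","wb"))
o=env.get_obs();print(o['tool_pos'],o['tool_rot'],o['grasp_force'])
im=cv2.imread("pics/s3.png");cv2.imwrite("pics/m3.png",cv2.resize(im[90:210,125:285],(800,600),interpolation=cv2.INTER_CUBIC))
go([.5766,-.2502,.4265],12.3)
```

```text
[ 0.51777799 -0.26197505  0.42682619] [-1.79936364e+02  3.90163629e-02  1.24343934e+01] 30.000062193721533
xyz cm [6.   0.12 0.03] twist [-0.06  0.04  0.13] t 4.9667
```

View pics/m3.png

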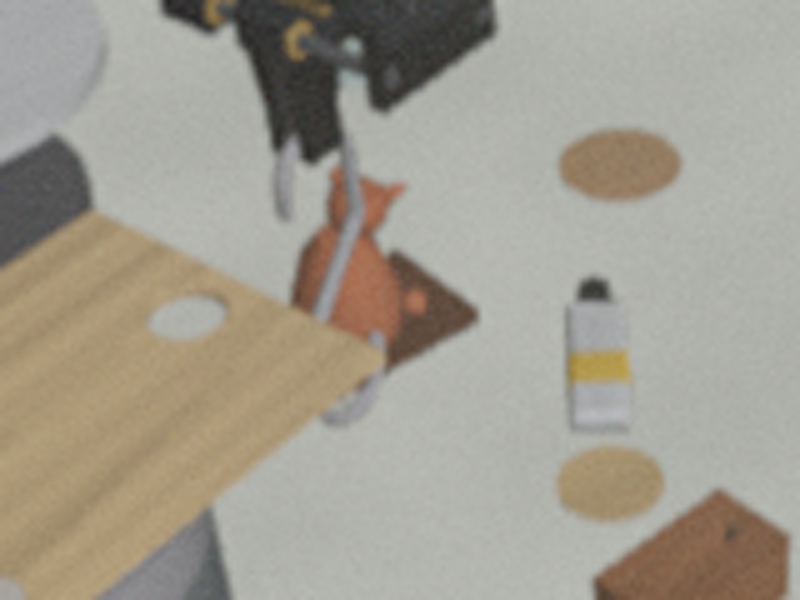

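The hook hangs before the palette's free edge, with its tip at (285,218) in the crop and the hole at (188,318). A quick fit will confirm the tip height over the palette.

Run:
```python
from fit import *
import pickle
a,o=pickle.load(open("c3.pkl","rb"))
fit(a,[125,90],[(284,185),(290,150),(348,150),(356,205),(338,260),(322,305),(373,380),(347,417)],(285,218),(377,336),o)
print(((proj(a,[.6013,-.2448,.2027])-[125,90]+.5)*5))
```

```text
mid [ 0.5178 -0.2608  0.1674] rpy [ 0.7 -1.  11.6] rms 0.31
top [ 0.5165 -0.262   0.2514] tip [ 0.5386 -0.2571  0.2158] top in tool [-0.0011 -0.      0.1755]
[-0.6  0.   0.4 -0.1 -0.1  0.1 -0.2 -0.2  0.4 -0.2  0.3 -0.4  0.1  0.3
  0.1  0.   0.2  0.5 -0.7 -0.  -0.   0.2 -0.3]
[[190.10611424 315.42985692]]
```

Request:
servo_tool([
  {"xyz": [0.8,0.1,0],"twist": [0,0,0],"jaw": 1},
  {"xyz": [1.8,0.1,0],"twist": [0,0,0],"jaw": 1},
  {"xyz": [2.8,0.1,0],"twist": [0,0,0],"jaw": 1},
  {"xyz": [3.8,0.1,0],"twist": [0,0,0],"jaw": 1},
  {"xyz": [4.7,0.1,0],"twist": [0,0,0],"jaw": 1},
  {"xyz": [5.4,0.1,0],"twist": [0,0,0],"jaw": 1},
  {"xyz": [5.9,0.1,0],"twist": [0,0,0],"jaw": 1},
  {"xyz": [6.1,0.1,0],"twist": [0,0,0],"jaw": 1},
  {"xyz": [6.1,0.1,0],"twist": [0,0,0],"jaw": 1},
  {"xyz": [6.1,0.1,0],"twist": [0,0,0],"jaw": 1},
])

```text
time_s: 5.8
tool_pos: [0.5776, -0.2514, 0.4271]
tool_rot: [180.0, 0.0, 12.3]
force: [-0.2, -0.2, -2.4]
grip_width: 0.0071
grasp_force: 30.0
```

Run:
```python
from h import *
import pickle
a=save("scene","pics/s4.png")
o=env.get_obs();print(o['tool_pos'],o['tool_rot'],o['grasp_force'],o['force'])
im=cv2.imread("pics/s4.png");cv2.imwrite("pics/m4.png",cv2.resize(im[100:190,115:235],(800,600),interpolation=cv2.INTER_CUBIC))
```

```text
[ 0.57737155 -0.25157787  0.4272323 ] [1.79987868e+02 2.88163148e-02 1.23114777e+01] 29.999983180314302 [ 0.89418002  0.27473348 -0.74467592]
```

View pics/m4.png

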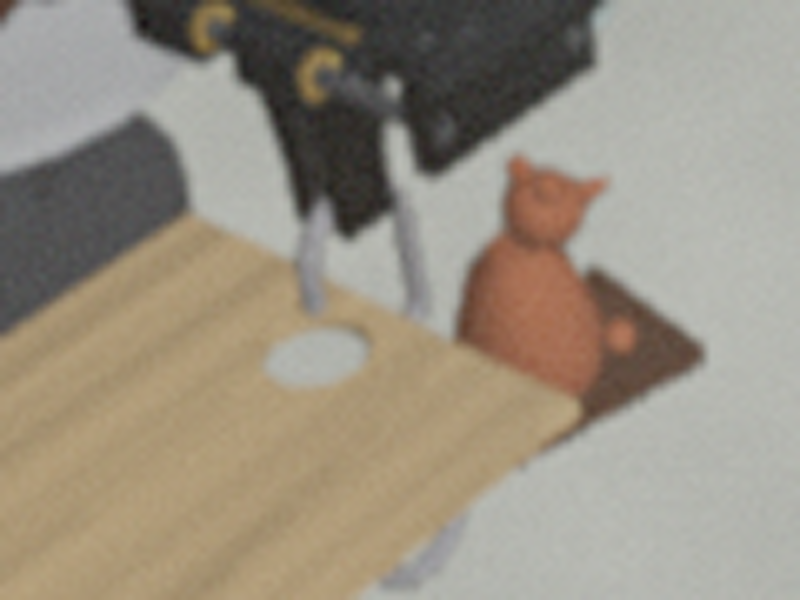

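The tip (313,310) is just above and behind the hole (318,356) in the image, and the height explains most of the gap. I'll compute where it would land.

Run:
```python
from h import *
import pickle
a,_=pickle.load(open("c3.pkl","rb"))
f=lambda p:(np.array(p,float)+.5)/(800/120)-.5+[115,100]
u=np.array([.977,.213]);v=np.array([-.213,.977])
on=lambda p,z:least_squares(lambda X:proj(a,[X[0],X[1],z])[0]-f(p),(.6,-.25)).x
h=on((319,355),.2035)
for z in(.213,.2165,.219):
    d=on((313,309),z)-h; print(h,z,(d@u*1000).round(1),(d@v*1000).round(1))
```

```text
[ 0.60235694 -0.24331128] 0.213 -8.8 -9.2
[ 0.60235694 -0.24331128] 0.2165 -6.0 -5.5
[ 0.60235694 -0.24331128] 0.219 -4.0 -2.9
```

Request:
servo_tool([
  {"xyz": [0.3,-0.3,0],"twist": [0,0,0],"jaw": 1},
  {"xyz": [0.3,-0.3,0.5],"twist": [0,0,0],"jaw": 1},
  {"xyz": [0.3,-0.3,1],"twist": [0,0,0],"jaw": 1},
  {"xyz": [0.3,-0.3,1.5],"twist": [0,0,0],"jaw": 1},
  {"xyz": [0.3,-0.3,2],"twist": [0,0,0],"jaw": 1},
  {"xyz": [0.3,-0.3,2.5],"twist": [0,0,0],"jaw": 1},
  {"xyz": [0.3,-0.3,2.5],"twist": [0,0,0],"jaw": 1},
  {"xyz": [0.3,-0.3,2.5],"twist": [0,0,0],"jaw": 1},
])

```text
time_s: 6.52
tool_pos: [0.5798, -0.2478, 0.4016]
tool_rot: [-180.0, 0.1, 12.3]
force: [0.4, 0.5, -0.7]
grip_width: 0.0069
grasp_force: 30.0
```

Run:
```python
from h import *
import pickle
a=save("scene","pics/s5.png")
o=env.get_obs();print(o['tool_pos'],o['tool_rot'],o['grasp_force'],o['force'])
im=cv2.imread("pics/s5.png");cv2.imwrite("pics/m5.png",cv2.resize(im[100:190,115:235],(800,600),interpolation=cv2.INTER_CUBIC))
```

```text
[ 0.57994825 -0.2477862   0.40213616] [-1.79997882e+02  1.06500391e-02  1.23362443e+01] 30.0000143609941 [-1.27405343 -0.11182601 -1.35276661]
```

View pics/m5.png

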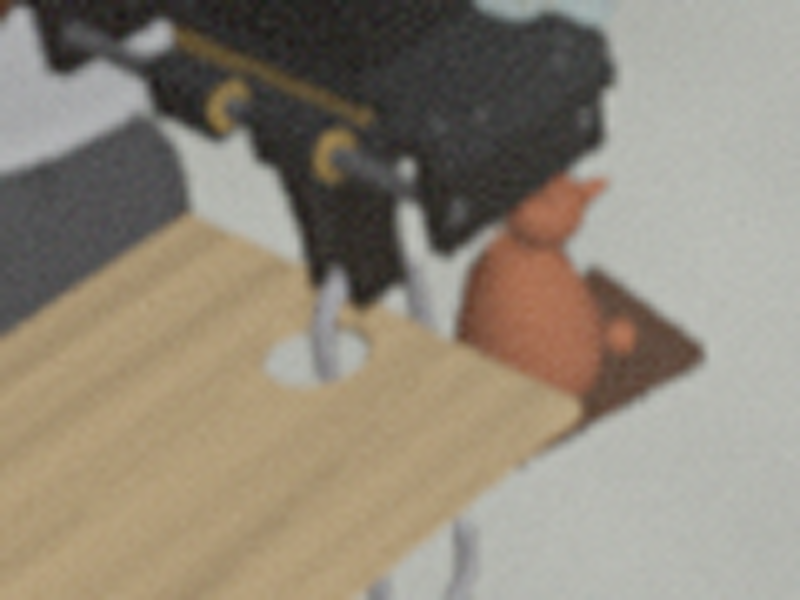

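The tip is inside the hole, at (325,375). I'll lower a bit more, then release.

Request:
servo_tool([
  {"xyz": [0,0,0.4],"twist": [0,0,0],"jaw": 1},
  {"xyz": [0,0,0.8],"twist": [0,0,0],"jaw": 1},
  {"xyz": [0,0,0.9],"twist": [0,0,0],"jaw": 1},
  {"xyz": [0,0,0.9],"twist": [0,0,0],"jaw": 1},
  {"xyz": [0,0,0.9],"twist": [0,0,0],"jaw": 1},
  {"xyz": [0,0,0.9],"twist": [0,0,0],"jaw": 0.6},
  {"xyz": [0,0,0.9],"twist": [0,0,0],"jaw": 0.6},
  {"xyz": [0,0,0.9],"twist": [0,0,0],"jaw": 0.6},
  {"xyz": [0,0,0.9],"twist": [0,0,0],"jaw": 0.6},
  {"xyz": [0,0,0.9],"twist": [0,0,0],"jaw": 0.6},
])

```text
time_s: 7.4
tool_pos: [0.58, -0.2477, 0.3936]
tool_rot: [180.0, -0.0, 12.3]
force: [0.7, -0.2, -0.0]
grip_width: 0.0305
grasp_force: 0.0
```

Request:
servo_tool([
  {"xyz": [0,0,0],"twist": [0,0,0],"jaw": 0.6},
  {"xyz": [0,0,-1],"twist": [0,0,0],"jaw": 0.6},
  {"xyz": [0,0,-2.5],"twist": [0,0,0],"jaw": 0.6},
  {"xyz": [0,0,-4.5],"twist": [0,0,0],"jaw": 0.6},
  {"xyz": [0,0,-7],"twist": [0,0,0],"jaw": 0.6},
  {"xyz": [0,0,-9.5],"twist": [0,0,0],"jaw": 0.6},
  {"xyz": [0,0,-11],"twist": [0,0,0],"jaw": 0.6},
  {"xyz": [0,0,-11],"twist": [0,0,0],"jaw": 0.6},
  {"xyz": [0,0,-11],"twist": [0,0,0],"jaw": 0.6},
  {"xyz": [0,0,-11],"twist": [0,0,0],"jaw": 0.6},
])

```text
time_s: 8.23
tool_pos: [0.5798, -0.2477, 0.5025]
tool_rot: [-180.0, 0.1, 12.3]
force: [0.1, -0.3, -0.2]
grip_width: 0.035
grasp_force: 0.0
```

Run:
```python
from h import *
a=save("scene","pics/s6.png");im=cv2.imread("pics/s6.png")[100:190,115:235]
i2=[]
for _ in range(8): c=env.read_camera("scene")["img"][100:190,115:235,::-1]
print(np.abs(c.astype(int)-im).mean())
cv2.imwrite("pics/m6.png",cv2.resize(c,(800,600),interpolation=cv2.INTER_CUBIC))
o=env.get_obs();print(o['tool_pos'],o['time_s'])
```

```text
2.0544135802469135
[ 0.57996705 -0.24769586  0.50295432] 8.6833
```

View pics/m6.png

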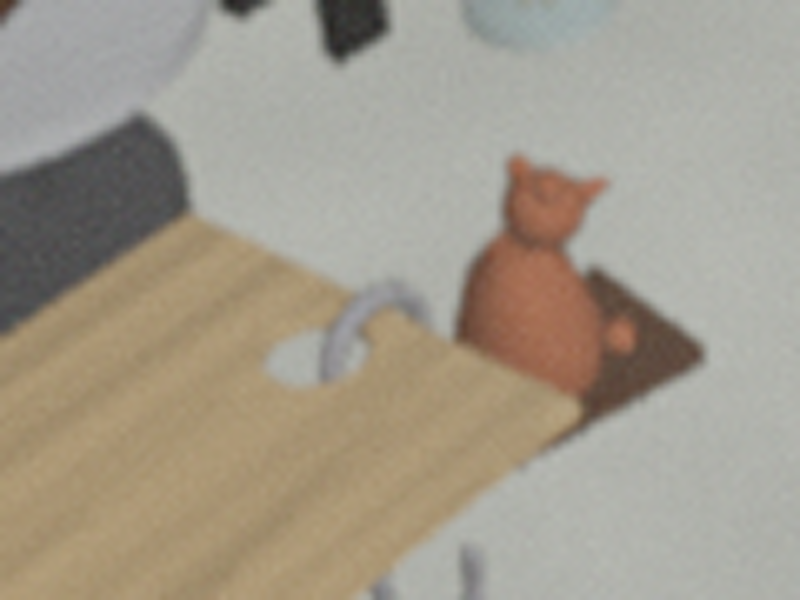

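The bend is seated: wire goes through the hole at (330,365) and the rest hangs outside the edge, with the gripper clear. I'll let it settle and hand in.

Request:
servo_tool([
  {"xyz": [0,0,0],"twist": [0,0,0],"jaw": 0.6},
  {"xyz": [0,0,0],"twist": [0,0,0],"jaw": 0.6},
  {"xyz": [0,0,0],"twist": [0,0,0],"jaw": 0.6},
  {"xyz": [0,0,0],"twist": [0,0,0],"jaw": 0.6},
  {"xyz": [0,0,0],"twist": [0,0,0],"jaw": 0.6},
  {"xyz": [0,0,0],"twist": [0,0,0],"jaw": 0.6},
  {"xyz": [0,0,0],"twist": [0,0,0],"jaw": 0.6},
  {"xyz": [0,0,0],"twist": [0,0,0],"jaw": 0.6},
  {"xyz": [0,0,0],"twist": [0,0,0],"jaw": 0.6},
  {"xyz": [0,0,0],"twist": [0,0,0],"jaw": 0.6},
])

```text
time_s: 9.52
tool_pos: [0.58, -0.2477, 0.5032]
tool_rot: [180.0, 0.0, 12.3]
force: [-0.1, 0.1, 0.1]
grip_width: 0.0344
grasp_force: 0.0
```

Run:
```python
from h import *
p=cv2.GaussianBlur(cv2.imread("pics/s6.png"),(5,5),0)[130:220,150:200].astype(int)
g=lambda:cv2.GaussianBlur(env.read_camera("scene")["img"][:,:,::-1],(5,5),0)[130:220,150:200].astype(int)
a=g();[g() for _ in range(3)];b=g()
print(np.abs(a-p).max(),np.abs(b-a).max())
if np.abs(b-a).max()<15: print(env.sign_off())
```

```text
3 3
the job is handed in; nothing more can be done
None
```

The large S-hook now hangs by itself in the rectangular palette's thumb hole, tip down through the hole and the rest outside the edge; it was at rest with the gripper clear when I handed the job in at about 10 s, and no verdict was returned.

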